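# Swap a calibration block for a chamber cassette in the stage corner

### The arm

A 6-joint arm with a two-finger parallel gripper is mounted at the origin on the work surface. World frame = base frame: x ahead of the robot, y to its left, z up, the work surface at z = 0. Lengths are in m, angles in rad, forces in N, time in s.
With the tool pointing down it reaches from about 0.225 to 0.875 m from the base axis. Payload 3.4 kg.
Tool frame: the origin (TCP) lies between the finger pads; the fingertips stand 11 mm ahead of it and the grasp point (between the pads) lies 8 mm behind it; z points along the fingers, y is the line along which they close (so a half turn about z gives the same grasp; the last joint's range is limited). The gripper opens to 85 mm and grips with 20 to 120 N. Pads are 22 mm wide; open, the fingers measure 114 mm over their backs; the gripper's body (76 mm by 85 mm) begins 54 mm behind the grasp point. The pads swing forward as they close: fully open they stand 13 mm farther back than shut.
Start: joints at [-1.412, 0.276, 1.505, -0, 1.361, -0.121], TCP at [0.159, -0.553, 0.242] pointing down, gripper open.
Joint ranges: [-2.89, 2.89], [-0.75, 2.08], [0.22, 2.7], [-1.18, 4.32], [0.11, 2.71], [-2.7, 2.7]. Speed limits (rad/s): [2.57, 2.57, 3.14, 3.14, 3.14, 3.14].

### API

Orientations are given as a unit quaternion [w, x, y, z].
In Python, from rig import manip, imaging gives the robot as it stands. The module is installed in compiled form; this text tells all that it offers.
- The arm moves only by the tool jog_arm, never from a script. Its argument "deltas" is one flat list of numbers, 7 for each row, row after row: the turn, a rotation vector about the world's x, y, z in degrees, then the shift along the world's x, y, z in mm, then the opening, from 0 (shut) to 1 (fully open). In form: [ax, ay, az, tx, ty, tz, gripper, ax, ay, az, tx, ty, tz, gripper, ...]. A call has 1 to 20 rows; each row is the pose to reach, as a shift and turn from the pose commanded when the call began; what a row does not reach only later rows make up. A row lasts 1/10 s, in which the tool goes at most 50 mm and 8.59 degrees, less where a joint would pass 70% of its speed; a pose out of reach is approached as far as the arm can. A call with a gripper value outside its range is refused whole. The fingers move at their own pace and stop on an object; "grip_force" is the grip in N (left out, the last holds). Time passes only in rows, so rows that repeat a pose let the fingers close. It gives the time, the measured TCP pose, the force, the opening and the grip force at its end, in the units of the state.
- manip.get_state(): the state, without advancing time (a new reading comes with each control period).
- imaging.get_image(name): name is "scene" or "side" or "wrist"; returns the picture (420x560x3 uint8, blue, green, red); there is no depth.
- imaging.calibration(name): a dict with "mtx" (3x3 intrinsics, pixels), "cam_to_world" (4x4, takes a point from camera to world coordinates). Camera axes: x right, y down, z forward; pixel columns grow to the right and rows downward; lengths in m; the calibration is good to about 2 mm. A picture is of the moment at which its call begins: read the wrist's pose just before it. calibration takes no time and is no camera call; for the wrist camera it gives the pose at the moment of the call.
- manip.sign_off(): hands the job in; it is judged then, once.
The state is a dict: "clock": time; "qpos": joint angles; "qd": joint speeds; "effort": joint torques, N m; "position": TCP position; "ee_rot": TCP orientation; "contact_force": force on the tool from outside, world axes, zero at the start; "moment": the same for the moment, N m; "width": finger opening in m; "gripper_force": force on a finger pad.
Only numpy, scipy, OpenCV 4.12 (cv2) and the standard library are available. Lean on these libraries where they do the work, as an engineer would, in place of code of your own. Each camera call takes 0.05 s, during which the arm holds its last target. There are 200 camera calls.

### The job

The calibration block is still in the fenced corner of the dark stage plate: take it out and lay it flat in the steel instrument tray, beside the lens cap. Then put the chamber cassette on the stage plate and push it square and flush into the fence corner, one long side against the long fence and its chamber end (not the bare tab end) against the short fence, and only once it is home press its raised lid fully down. Leave everything else standing where it is, and do not tip the cassette.

Things in the scene. Friction and masses are not known exactly. Their poses are not given: they have to be found in the camera images.
- stage: fixed dark steel plate 150 (x) x 190 (y) x 20 mm high; origin: centre of its underside, z up. On top two aluminium fences, 6 mm high, 12 mm wide: the long one along y from -20 to +87 mm, inner face at x = +55 mm; the short one along x from 0 to +67 mm, inner face at y = +75 mm. A thumbscrew, 16 mm across, 18 mm high, stands on the plate at (-45, -62) mm
- corner (a point): inner corner of the two fences at the height of the plate's top, at (55, 75, 20) mm in the stage's frame, same axes as the stage: the long fence lies along its -y, the short fence along its -x, the free plate is towards -x, -y
- cassette: loose chamber cassette, 0.1 kg: aluminium base 36 (x) x 80 (y) x 5 mm; a white chamber block on it, 36 x 62 mm, spans y = -22 to +40 and rises to 20 mm above the underside; y = -40 to -22 is the bare tab end with a paper label. Origin: centre of the base's underside, z up. At home its axes are parallel to the stage's and its origin lies (-18, -40, 0) mm from the corner
- tab_end (a point): middle of the cassette's tab end edge, at (0, -40, 0) mm in the cassette's frame
- lid (a joint): grey lid of the cassette, 32 x 58 x 5 mm, over the chamber block: 0 = standing 5 mm proud of the chambers (as at the start, within 1 mm), 0.005 = fully down; it slides straight down against about 4 N of friction and stays where it is left
- lid_top (a point): centre of the lid's upper face, at (0, 9) mm in the cassette's frame; 30 mm above the cassette's underside when raised, 25 mm when fully down
- block: calibration block, loose, aluminium 34 (x) x 56 (y) x 18 mm, 0.11 kg, with a small glass disc in its top; starts lying askew on the stage plate in the fenced corner; origin at the centre of its underside, z up
- tray: fixed open steel instrument tray on the bench, 110 (x) x 180 (y) x 18 mm outside, walls and floor 4 mm thick (inner floor about 4 mm above the bench); origin at the centre of its underside, z up
- lens_cap: bystander: black lens cap lying in the tray towards its +y end, 36 mm across, 15 mm high; origin at the centre of its underside
- dropper: bystander: small dropper bottle, 28 mm across, 58 mm high, standing close by the cassette, off its +y end or its -x side (the jar takes the other place); origin at the centre of its underside
- jar: bystander: small jar, 36 mm across, 40 mm high, standing close by the cassette, off its +y end or its -x side (the dropper bottle takes the other place); origin at the centre of its underside

How it is judged:
By the outcome, as a careful person would: the job done as asked, in the order asked, and still so for the second after the job is handed in, with the robot touching nothing.
It also fails if it takes over 62 s, if anything falls off the work surface, if the arm or the gripper's body presses on something with over 40 N, if the wrist force passes 120 N, or if a joint passes its speed limit or range.

## Working session

There is one attempt and no reset: what is moved stays moved. The work goes in short steps, Python scripts to look and compute and a tool call to move; the robot and the scene stay as the last step left them, time stands still between calls to the robot, and variables do not carry over. Pictures are saved under pics/ and viewed, at most 13 in all, crops included, and the job is handed in when it is done.

Besides the shell and the picture viewer there is one more tool, called after "Request:" by a JSON object that holds its "api" and its "payload", one argument or row to a line. jog_arm: Moves the arm, as the interface text tells. Its arguments: {"type":"object","properties":{"deltas":{"type":"array"},"grip_force":{"type":"number"}},"required":["deltas"]}

```bash
mkdir -p pics && cat > h.py <<'E'
import numpy as np, cv2
from rig import manip, imaging
def grab(n,f):
    c=imaging.calibration(n); im=imaging.get_image(n); cv2.imwrite('pics/'+f+'.png',im)
    np.savez('pics/'+f,K=c['mtx'],T=c['cam_to_world']); return im
def cal(f):
    d=np.load('pics/'+f+'.npz'); return np.array(d['K']),np.array(d['T'])
def onz(f,uv,z):
    K,T=cal(f); uv=np.atleast_2d(np.array(uv,float))
    d=(T[:3,:3]@np.linalg.inv(K)@np.c_[uv,np.ones(len(uv))].T).T; o=T[:3,3]
    return o+d*((z-o[2])/d[:,2])[:,None]
def proj(f,P):
    K,T=cal(f); P=np.atleast_2d(P); q=(P-T[:3,3])@T[:3,:3]; q=q@K.T; return q[:,:2]/q[:,2:]
def tri(f1,a,f2,b):
    r=[]
    for f,p in((f1,a),(f2,b)):
        K,T=cal(f); d=T[:3,:3]@np.linalg.inv(K)@np.array([p[0],p[1],1.]); r.append((T[:3,3],d/np.linalg.norm(d)))
    A=np.zeros((3,3));B=np.zeros(3)
    for o,d in r: M=np.eye(3)-np.outer(d,d);A+=M;B+=M@o
    return np.linalg.solve(A,B)
E
python3 - <<'E'
from h import *
for n in('scene','side'): grab(n,n+'0'); K,T=cal(n+'0'); print(n,K.round(0).tolist(),T.round(3).tolist())
s=manip.get_state(); print(s['ee_rot'],s['clock'],imaging.calibration('wrist')['cam_to_world'].round(3).tolist())
a=np.vstack([cv2.imread('pics/scene0.png')]);cv2.imwrite('pics/s0.png',a)
E
```

```text
scene [[535.0, 0.0, 285.0], [0.0, 535.0, 213.0], [0.0, 0.0, 1.0]] [[0.81, 0.499, -0.309, 0.901], [0.587, -0.69, 0.423, -0.573], [-0.002, -0.524, -0.852, 1.242], [0.0, 0.0, 0.0, 1.0]]
side [[400.0, 0.0, 279.0], [0.0, 400.0, 209.0], [0.0, 0.0, 1.0]] [[-0.823, -0.28, 0.494, 0.014], [-0.567, 0.443, -0.695, 0.653], [-0.024, -0.852, -0.523, 0.526], [0.0, 0.0, 0.0, 1.0]]
[-8.45495019e-04  9.90231372e-01  1.39431395e-01 -1.38717482e-05] 0.1 [[0.275, -0.918, -0.286, 0.232], [-0.961, -0.263, -0.081, -0.533], [-0.001, 0.297, -0.955, 0.373], [0.0, 0.0, 0.0, 1.0]]
```

View pics/scene0.png

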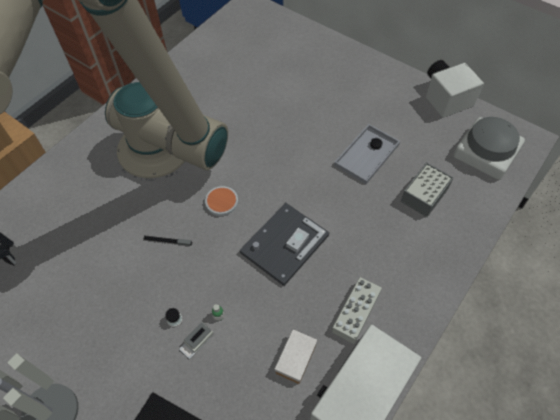

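View pics/side0.png

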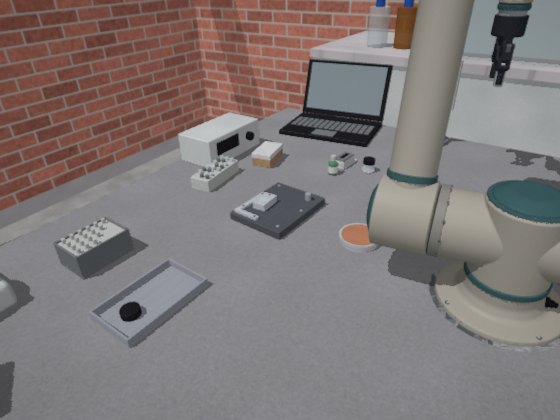

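The scene view shows the stage at (285,243), block at (298,239), thumbscrew at (255,245), tray at (368,153) with cap at (376,144), cassette at (197,340), dropper at (217,312) and jar at (173,317). The side view agrees: stage at (278,208), tray at (150,300), cassette at (345,160).

```bash
python3 - <<'E'
from h import *
for n,p,z in(('stage',(285,241),.02),('block',(298,238),.038),('thumb',(255,245),.03),('tray',(368,153),.01),('cap',(376,143),.018),('cass',(197,340),.02),('drop',(217,312),.03),('jar',(173,317),.03)):
    print(n,onz('scene0',p,z)[0].round(3))
# stage outline & tray by mask, scene
im=cv2.imread('pics/scene0.png'); 
print(im[255,270],im[150,360],im[300,250],im[238,298],im[240,320])
g=im.max(2); m=((g<62)*255).astype(np.uint8); m[:190]=0;m[300:]=0;m[:,:235]=0;m[:,340:]=0
c=max(cv2.findContours(m,0,2)[0],key=cv2.contourArea); b=cv2.boxPoints(cv2.minAreaRect(c)); print(b, onz('scene0',b,.02).round(3))
E
```

```text
stage [ 0.505 -0.035  0.02 ]
block [ 0.533 -0.016  0.038]
thumb [ 0.453 -0.094  0.03 ]
tray [0.527 0.346 0.01 ]
cap [0.529 0.385 0.018]
cass [ 0.493 -0.369  0.02 ]
drop [ 0.49  -0.291  0.03 ]
jar [ 0.414 -0.362  0.03 ]
[70 68 65] [137 132 128] [115 116 116] [175 176 160] [74 73 69]
[[239.64421 251.06543]
 [327.      235.     ]
 [334.30988 274.74762]
 [246.9541  290.81305]] [[ 0.428 -0.127  0.02 ]
 [ 0.584  0.044  0.02 ]
 [ 0.662 -0.04   0.02 ]
 [ 0.511 -0.203  0.02 ]]
```

Request:
{"api": "jog_arm", "payload": {
  "deltas": [0,0,0,290,185,60,1,0,0,0,290,185,60,1,0,0,0,290,185,60,1,0,0,0,290,185,60,1,0,0,0,290,185,60,1,0,0,0,290,185,60,1,0,0,0,290,185,60,1,0,0,0,290,185,60,1,0,0,0,290,185,60,1,0,0,0,290,185,60,1]
}}

```text
clock: 1.1
position: [0.4479, -0.3679, 0.3017]
ee_rot: [-0.0, 0.99, 0.139, -0.001]
contact_force: [0.3, -0.5, -0.4]
width: 0.0854
gripper_force: 0.0
```

```bash
python3 - <<'E'
from h import *
grab('wrist','w1'); s=manip.get_state(); print(s['clock'],s['position'],s['qd'])
E
```

```text
1.15 [ 0.44761338 -0.36821005  0.30172998] [-0.01096721 -0.00287692 -0.00184133  0.00391434 -0.00142623  0.00382956]
```

Request:
{"api": "jog_arm", "payload": {
  "deltas": [0,0,0,40,370,0,1,0,0,0,40,370,0,1,0,0,0,40,370,0,1,0,0,0,40,370,0,1,0,0,0,40,370,0,1,0,0,0,40,370,0,1,0,0,0,40,370,0,1,0,0,0,40,370,0,1,0,0,0,40,370,0,1,0,0,0,40,370,0,1]
}}

```text
clock: 2.15
position: [0.4884, 0.0012, 0.3022]
ee_rot: [0.001, 0.99, 0.139, -0.0]
contact_force: [-0.0, -0.0, -0.5]
width: 0.0854
gripper_force: 0.0
```

```bash
python3 - <<'E'
from h import *
a=grab('wrist','w2'); s=manip.get_state(); print(s['clock'],s['position'],s['qd'].round(3) if hasattr(s['qd'],'round') else s['qd'])
b=cv2.imread('pics/w1.png'); cv2.imwrite('pics/v1.png',cv2.resize(np.vstack([b,a]),(400,600),interpolation=cv2.INTER_AREA)) 
E
```

```text
2.2 [0.48849279 0.00076357 0.30215135] [-0.014  0.003 -0.004  0.004  0.002  0.001]
```

View pics/v1.png

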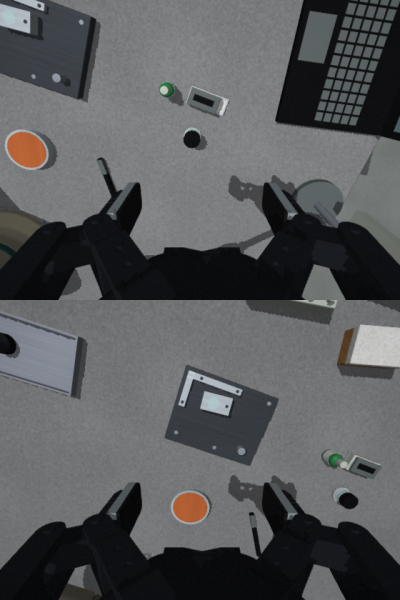

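The top picture (w1) shows the cassette at about full-size pixel (290,141), with its tab end to the right. The dropper is at (232,126) and the jar at (269,193). The bottom one (w2) shows the stage at (310,160), fence corner at its upper left (262,110), and the block at (302,145).

```bash
python3 - <<'E'
from h import *
def show(f,x0,x1,y0,y1,th):
    im=cv2.imread(f'pics/{f}.png')[y0:y1,x0:x1]; m=((im.min(2)>th)*255).astype(np.uint8)
    for c in cv2.findContours(m,0,2)[0]:
        if cv2.contourArea(c)>60:
            r=cv2.minAreaRect(c); b=cv2.boxPoints(r)+[x0,y0]; print(f,cv2.contourArea(c),b.round(1).tolist())
    return cv2.resize(im,None,fx=3,fy=3,interpolation=cv2.INTER_CUBIC)
a=show('w1',220,330,100,220,140); b=show('w2',225,395,85,235,140)
h=450; z=np.zeros((h,a.shape[1]+b.shape[1],3),np.uint8); z[:a.shape[0],:a.shape[1]]=a; z[:b.shape[0],a.shape[1]:]=b
z=cv2.convertScaleAbs(z,alpha=1.2); cv2.imwrite('pics/v2.png',z[:, :800] if z.shape[1]>800 else z); print(z.shape,a.shape)
# stage contour w2
im=cv2.imread('pics/w2.png'); m=((im.max(2)<85)*255).astype(np.uint8); m[240:]=0;m[:,:200]=0;m[:,420:]=0; m[:75]=0
c=max(cv2.findContours(m,0,2)[0],key=cv2.contourArea); print(cv2.boxPoints(cv2.minAreaRect(c)).round(1).tolist()); 
E
```

```text
w1 179.5 [[258.8, 142.6], [267.5, 118.9], [320.4, 138.4], [311.8, 162.0]]
w1 86.5 [[224.0, 120.0], [234.0, 120.0], [234.0, 131.0], [224.0, 131.0]]
w2 961.5 [[279.9, 151.5], [285.9, 127.2], [325.7, 137.2], [319.6, 161.4]]
w2 960.0 [[248.4, 145.8], [264.4, 97.8], [339.4, 122.8], [323.4, 170.8]]
(450, 840, 3) (360, 330, 3)
[[226.6999969482422, 191.89999389648438], [260.70001220703125, 89.9000015258789], [391.5, 133.5], [357.5, 235.5]]
```

View pics/v2.png

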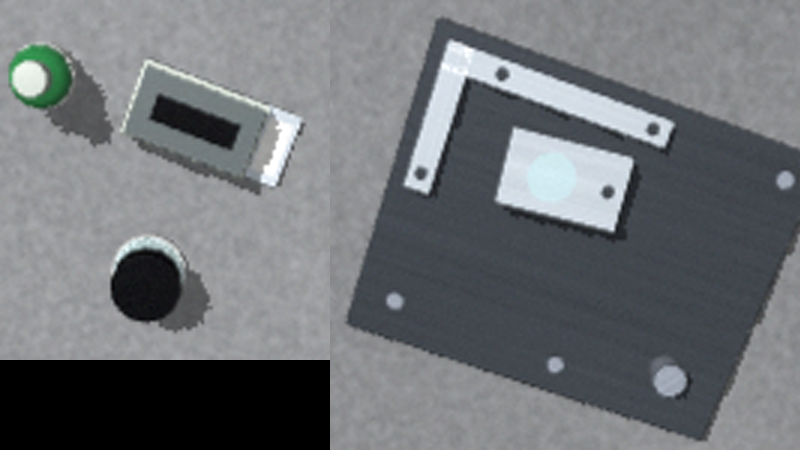

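```bash
python3 - <<'E'
from h import *
ang=lambda v:np.degrees(np.arctan2(v[1],v[0]))
L=onz('w2',[[248.4,145.8],[264.4,97.8],[339.4,122.8]],.026); print('fence',L.round(4).tolist(),ang(L[1]-L[2]),np.linalg.norm(L[1]-L[2]),np.linalg.norm(L[1]-L[0]))
S=onz('w2',[[226.7,191.9],[260.7,89.9],[391.5,133.5],[357.5,235.5]],.02); print('stage',S.round(4).tolist(),S.mean(0).round(4),ang(S[1]-S[2]),ang(S[1]-S[0]))
B=onz('w2',[[279.9,151.5],[285.9,127.2],[325.7,137.2],[319.6,161.4]],.038); print('block',B.mean(0).round(4),ang(B[1]-B[2]),np.linalg.norm(B[1]-B[2]),np.linalg.norm(B[1]-B[0]))
# cassette lid corners, base corners in w1 from crop
q=lambda l:(np.array(l,float)/3+[220,100])
lid=q([[148,62],[268,106],[250,176],[128,131]]); C=onz('w1',lid,.03); print('lid',C.mean(0).round(4),ang(C[0]-C[1]),np.linalg.norm(C[0]-C[1]),np.linalg.norm(C[0]-C[3]))
t=onz('w1',q([[302,122],[276,187]]),.005); print('tabedge',t.mean(0).round(4),ang(t[0]-t[1]),np.linalg.norm(t[0]-t[1]))
# heights: w1 vs w2 for cassette lid black window
def cen(f,x0,x1,y0,y1,th):
    im=cv2.imread(f'pics/{f}.png')[y0:y1,x0:x1]; m=((im.max(2)<th)*255).astype(np.uint8)
    return [(tuple((np.array(cv2.minAreaRect(c)[0])+[x0,y0]).round(1)),cv2.contourArea(c)) for c in cv2.findContours(m,0,2)[0] if cv2.contourArea(c)>15]
w1=cen('w1',262,310,120,160,45);w2=cen('w2',490,540,215,250,45);print(w1,w2)
if w1 and w2: print('window',tri('w1',max(w1,key=lambda x:x[1])[0],'w2',max(w2,key=lambda x:x[1])[0]))
im=cv2.imread('pics/scene0.png')[215:265,270:335]; 
for c in cv2.findContours(((im.min(2)>150)*255).astype(np.uint8),0,2)[0]:
    if cv2.contourArea(c)>20: r=cv2.minAreaRect(c); print('scene bright',np.array(r[0])+[270,215],r[1:])
print('block scene proj',proj('scene0',B.mean(0)), 'w2 c',B.mean(0))
for y,c in ((0,0),): pass
t=onz('w2',[[100,70]],.018);print(onz('w2',np.array([[80,338-300],[75,397-300],[16,343-300]])*1.4,.018), manip.get_state()['ee_rot'])
E
```

```text
fence [[0.507, 0.0532, 0.026], [0.5734, 0.048, 0.026], [0.5704, -0.0575, 0.026]] 88.41390123587928 0.10554777909411837 0.06654256196831129
stage [[0.4326, 0.0682, 0.02], [0.5817, 0.0556, 0.02], [0.5769, -0.1328, 0.02], [0.4198, -0.1409, 0.02]] [ 0.5028 -0.0375  0.02  ] 88.52114422945259 -4.844173878717845
block [ 0.5303 -0.0174  0.038 ] 92.25296268530724 0.05448888384652578 0.03270398821624554
lid [ 0.4887 -0.3633  0.03  ] 86.41612024142985 0.057078189235728424 0.03161069002136735
tabedge [ 0.4825 -0.411   0.005 ] -4.288055525040021 0.033422593183664015
[((np.float64(284.5), np.float64(140.4)), 209.0)] [((np.float64(512.6), np.float64(235.8)), 158.5)]
window [ 0.48713052 -0.36115796  0.03084002]
scene bright [308.68965149 246.22413826] ((2.6574554443359375, 22.00705337524414), 41.633541107177734)
scene bright [297.10000038 238.20000076] ((11.200000762939453, 18.600000381469727), 36.869895935058594)
scene bright [315.00000381 227.00000191] ((18.384777069091797, 7.071067810058594), 45.0)
block scene proj [[296.80256383 237.78766079]] w2 c [ 0.5302745  -0.01741697  0.038     ]
[[0.57199345 0.25087823 0.018     ]
 [0.46456731 0.24916761 0.018     ]
 [0.53193068 0.36142739 0.018     ]] [ 4.99324847e-04  9.90354154e-01  1.38557923e-01 -3.19086982e-04]
```

Request:
{"api": "jog_arm", "payload": {
  "deltas": [0,0,8,5,-2,-15,1,0,0,16,10,-4,-30,1,0,0,24,15,-6,-45,1,0,0,32,20,-8,-60,1,0,0,40,25,-10,-75,1,0,0,48,30,-12,-90,1,0,0,56,35,-14,-110,1,0,0,64,40,-16,-130,1,0,0,72,42,-18,-142,1,0,0,76,42,-18,-142,0.75,0,0,76,42,-18,-142,0.75,0,0,76,42,-18,-142,0.75,0,0,76,42,-18,-142,0.75]
}}

```text
clock: 3.5
position: [0.531, -0.0166, 0.1607]
ee_rot: [0.0, 0.695, 0.719, 0.0]
contact_force: [-0.1, -0.6, 0.1]
width: 0.0638
gripper_force: 0.0
```

```bash
python3 - <<'E'
from h import *
a=grab('wrist','w3'); s=manip.get_state(); print(s['clock'],s['position'],s['ee_rot'],s['width'],s['qpos'].round(2))
E
```

```text
3.55 [ 0.53096002 -0.01630872  0.16072938] [3.90873612e-04 6.95080798e-01 7.18931488e-01 2.15898656e-04] 0.0642140777214133 [-0.16  0.27  1.73 -0.    1.14 -0.2 ]
```

View pics/w3.png

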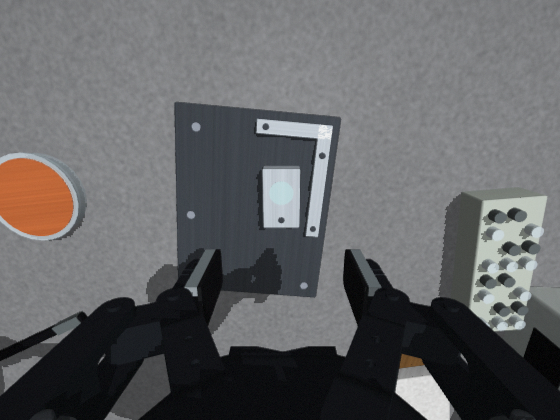

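w3 shows the block top at about (281,197), the fence's inner corner near (318,138), the stage's top edge from (176,102) to (340,117), and the fingertips straddling at (205,275) and (360,275).

```bash
python3 - <<'E'
from h import *
ang=lambda v:np.degrees(np.arctan2(v[1],v[0]))
im=cv2.imread('pics/w3.png'); x0,y0=240,110
m=((im.min(2)>125)*255).astype(np.uint8)[y0:250,x0:350]
for c in cv2.findContours(m,0,1)[0]:
    if cv2.contourArea(c)<300: continue
    p=cv2.approxPolyDP(c,4,True)[:,0]+[x0,y0]; r=cv2.boxPoints(cv2.minAreaRect(c))+[x0,y0]
    for z in(.026,.038):
        print(z,cv2.contourArea(c)); print(np.c_[p,onz('w3',p,z).round(4)[:,:2]].tolist())
    R=onz('w3',r,.038); print('rect',R.mean(0).round(4),[round(ang(R[i]-R[i-1]),1) for i in range(4)],[round(float(np.linalg.norm(R[i]-R[i-1])),4) for i in range(4)], np.mean(r,0))
    # long contour fit lines
# block height from w2/w3 centre
print(tri('w2',(302.8,144.3),'w3',(281.5,197.5)))
E
```

```text
0.026 2064.5
[[263.0, 169.0, 0.5125, 0.0076], [264.0, 227.0, 0.5141, -0.0499], [297.0, 227.0, 0.5465, -0.0489], [299.0, 169.0, 0.5457, 0.0087]]
0.038 2064.5
[[263.0, 169.0, 0.5132, 0.0099], [264.0, 227.0, 0.5148, -0.0451], [297.0, 227.0, 0.5457, -0.0441], [299.0, 169.0, 0.5449, 0.0109]]
rect [ 0.5299 -0.0171  0.038 ] [np.float64(90.7), np.float64(1.8), np.float64(-87.2), np.float64(-178.2)] [0.055, 0.0318, 0.055, 0.0338] [281. 198.]
0.026 2145.0
[[257.0, 119.0, 0.5067, 0.0518], [257.0, 132.0, 0.5067, 0.0407], [318.0, 139.0, 0.5614, 0.0363], [306.0, 231.0, 0.5556, -0.0529], [317.0, 236.0, 0.5668, -0.0579], [332.0, 126.0, 0.573, 0.0479]]
0.038 2145.0
[[257.0, 119.0, 0.5076, 0.0521], [257.0, 132.0, 0.5077, 0.0414], [318.0, 139.0, 0.5599, 0.0373], [306.0, 231.0, 0.5544, -0.0479], [317.0, 236.0, 0.5651, -0.0527], [332.0, 126.0, 0.571, 0.0484]]
rect [ 0.5369 -0.      0.038 ] [np.float64(176.1), np.float64(84.8), np.float64(-3.3), np.float64(-90.7)] [0.0715, 0.1016, 0.0636, 0.1025] [289.54675293 177.49507189]
0.026 2330.0
[[276.0, 110.0, 0.5231, 0.0598], [341.0, 117.0, 0.5802, 0.0558], [332.0, 184.0, 0.5773, -0.0046], [339.0, 186.0, 0.5841, -0.0063], [332.0, 188.0, 0.5776, -0.0084], [323.0, 249.0, 0.5738, -0.0719], [349.0, 248.0, 0.5999, -0.0699], [349.0, 110.0, 0.5867, 0.0619]]
0.038 2330.0
[[276.0, 110.0, 0.5234, 0.0597], [341.0, 117.0, 0.5779, 0.0559], [332.0, 184.0, 0.5751, -0.0018], [339.0, 186.0, 0.5816, -0.0034], [332.0, 188.0, 0.5754, -0.0054], [323.0, 249.0, 0.5718, -0.066], [349.0, 248.0, 0.5967, -0.0642], [349.0, 110.0, 0.5841, 0.0617]]
rect [ 0.5577 -0.0028  0.038 ] [np.float64(91.4), np.float64(1.8), np.float64(-84.3), np.float64(-178.2)] [0.1272, 0.0607, 0.1275, 0.0702] [312.5 179.5]
[ 0.53015397 -0.0178696   0.03105425]
```

Request:
{"api": "jog_arm", "payload": {
  "deltas": [0,0,0,-1,-1,-45,0.75,0,0,0,-1,-1,-85,0.75,0,0,0,-1,-1,-105,0.75,0,0,0,-1,-1,-117,0.75,0,0,0,-1,-1,-121,0.75,0,0,0,-1,-1,-121,0.6,0,0,0,-1,-1,-121,0.45,0,0,0,-1,-1,-121,0.3,0,0,0,-1,-1,-121,0.2,0,0,0,-1,-1,-121,0.2,0,0,0,-1,-1,-121,0.2,0,0,0,-1,-1,-121,0.2,0,0,0,-1,-1,-121,0.2],
  "grip_force": 50
}}

```text
clock: 4.85
position: [0.531, -0.0169, 0.0409]
ee_rot: [0.001, 0.694, 0.72, 0.001]
contact_force: [-0.9, -0.5, 5.6]
width: 0.0325
gripper_force: 50.5
```

Request:
{"api": "jog_arm", "payload": {
  "deltas": [0,0,0,0,0,10,0.2,0,0,0,0,0,30,0.2,0,0,0,0,0,70,0.2,0,0,0,0,0,110,0.2,0,0,0,0,45,135,0.2,0,0,0,0,90,150,0.2,0,0,0,0,130,150,0.2,0,0,0,0,170,150,0.2,0,0,0,0,210,150,0.2,0,0,0,0,250,150,0.2,0,0,0,0,280,150,0.2,0,0,0,0,300,150,0.2,0,0,0,0,300,150,0.2,0,0,0,0,300,150,0.2]
}}

```text
clock: 6.25
position: [0.5293, 0.2831, 0.1894]
ee_rot: [0.0, 0.694, 0.72, -0.001]
contact_force: [0.2, -0.1, -1.1]
width: 0.032
gripper_force: 50.1
```

```bash
python3 - <<'E'
from h import *
a=grab('wrist','w4'); s=manip.get_state(); print(s['clock'],s['position'],s['width'],s['contact_force'])
E
```

```text
6.3 [0.52938782 0.28256473 0.18936412] 0.03215348774666458 [-0.62045684  0.27123105 -1.32860525]
```

View pics/w4.png

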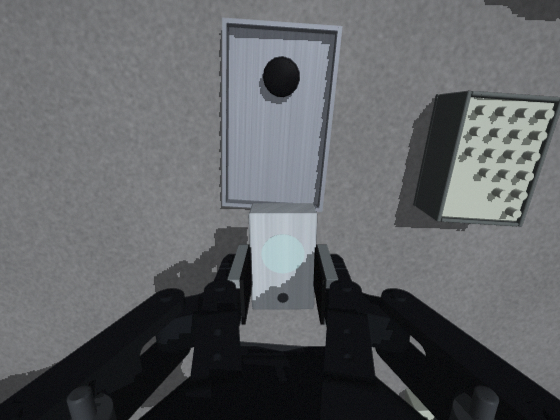

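w4 shows the tray's rim corners at about (222,19), (342,26) and (222,207), with the fourth hidden, and the lens cap at (281,77). The block is held at (283,258), level and aligned.

```bash
python3 - <<'E'
from h import *
print(onz('w4',[[222,19],[342,26],[321,208],[222,207]],.018).round(4).tolist(), 'floor near edge',onz('w4',[[228,203]],.004),'cap',onz('w4',[[281,77]],.015)[0].round(4))
# check tray rim height: two views w4 / scene / side, lens cap
def dark(f,x0,x1,y0,y1,th):
    im=cv2.imread(f'pics/{f}.png')[y0:y1,x0:x1]; m=((im.max(2)<th)*255).astype(np.uint8)
    c=max(cv2.findContours(m,0,2)[0],key=cv2.contourArea); return np.array(cv2.minAreaRect(c)[0])+[x0,y0]
a=dark('w4',250,315,45,110,45); b=dark('scene0',366,388,134,155,45); print(a,b,tri('w4',a,'scene0',b))
E
```

```text
[[0.4689, 0.4368, 0.018], [0.5785, 0.435, 0.018], [0.5724, 0.2594, 0.018], [0.4641, 0.2567, 0.018]] floor near edge [[0.46815837 0.2570506  0.004     ]] cap [0.5241 0.3904 0.015 ]
[280.5  76.5] [375.  143.5] [0.52355133 0.39181856 0.00555039]
```

Request:
{"api": "jog_arm", "payload": {
  "deltas": [0,0,-3.5,-9,33,0,0.2,0,0,-3.5,-9,33,-45,0.2,0,0,-3.5,-9,33,-90,0.2,0,0,-3.5,-9,33,-125,0.2,0,0,-3.5,-9,33,-145,0.2,0,0,-3.5,-9,33,-155,0.2,0,0,-3.5,-9,33,-160,0.2,0,0,-3.5,-9,33,-163,0.2,0,0,-3.5,-9,33,-163,0.2]
}}

```text
clock: 7.2
position: [0.5215, 0.3163, 0.0272]
ee_rot: [0.0, 0.716, 0.698, 0.001]
contact_force: [0.5, -1.1, -0.6]
width: 0.0323
gripper_force: 50.0
```

Request:
{"api": "jog_arm", "payload": {
  "deltas": [0,0,0,0,0,-1,0.2,0,0,0,0,0,-2,0.2,0,0,0,0,0,-2,0.2]
}}

```text
clock: 7.5
position: [0.5212, 0.3166, 0.025]
ee_rot: [0.0, 0.716, 0.698, 0.001]
contact_force: [-0.4, 0.3, 0.0]
width: 0.0324
gripper_force: 50.2
```

Request:
{"api": "jog_arm", "payload": {
  "deltas": [0,0,0,0,0,-0.7,0.2,0,0,0,0,0,-0.7,0.3,0,0,0,0,0,-0.7,0.45,0,0,0,0,0,-0.7,0.6,0,0,0,0,0,-0.7,0.6,0,0,0,0,0,-0.7,0.6,0,0,0,0,0,30,0.6,0,0,0,0,0,80,0.6,0,0,0,0,0,130,0.6,0,0,0,0,-20,170,0.6,0,0,0,0,-70,170,0.6,0,0,0,0,-70,170,0.6]
}}

```text
clock: 8.7
position: [0.5211, 0.242, 0.1961]
ee_rot: [0.002, 0.717, 0.697, -0.0]
contact_force: [0.4, 1.2, -1.0]
width: 0.0512
gripper_force: 0.0
```

```bash
python3 - <<'E'
from h import *
a=grab('wrist','w5'); s=manip.get_state(); print(s['clock'],s['position'],s['width'],s['ee_rot'])
E
```

```text
8.75 [0.52075978 0.24416377 0.19511004] 0.05109558519645501 [4.19382430e-04 7.17249410e-01 6.96816387e-01 1.72308645e-04]
```

View pics/w5.png

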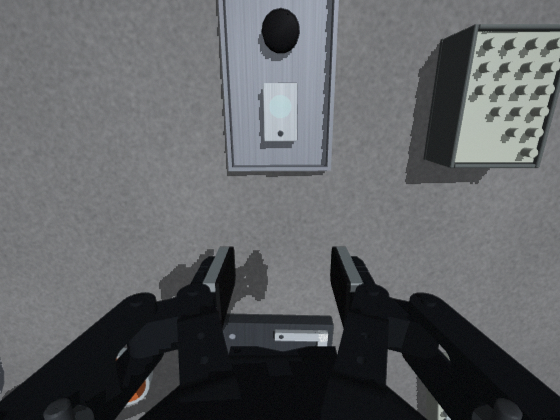

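w5 shows the block lying flat in the tray at (281,111), clear of the cap at (281,31) and of the walls. Next is the cassette.

Request:
{"api": "jog_arm", "payload": {
  "deltas": [0,0,-2,-4,-50,0,0.7,0,0,-2,-7,-100,0,0.7,0,0,-2,-10,-150,0,0.7,0,0,-2,-12,-200,0,0.7,0,0,-2,-14,-250,0,0.7,0,0,-2,-16,-300,0,0.7,0,0,-2,-18,-350,0,0.7,0,0,-2,-20,-400,0,0.7,0,0,-2,-23,-450,0,0.7,0,0,-2,-26,-500,0,0.7,0,0,-2,-29,-550,0,0.7,0,0,-2,-32,-600,-10,0.7,0,0,-2,-33,-612,-15,0.7,0,0,-2,-33,-612,-15,0.7,0,0,-2,-33,-612,-15,0.7]
}}

```text
clock: 10.25
position: [0.4878, -0.3639, 0.1784]
ee_rot: [-0.001, 0.728, 0.685, 0.001]
contact_force: [-0.3, 0.0, 0.1]
width: 0.0599
gripper_force: 0.0
```

```bash
python3 - <<'E'
from h import *
a=grab('wrist','w6'); s=manip.get_state(); print(s['clock'],s['position'],s['width'],s['ee_rot'])
E
```

```text
10.3 [ 0.48806599 -0.36353022  0.17900363] 0.0600322664860681 [-9.59329651e-04  7.27755116e-01  6.85836198e-01  5.28751418e-04]
```

View pics/w6.png

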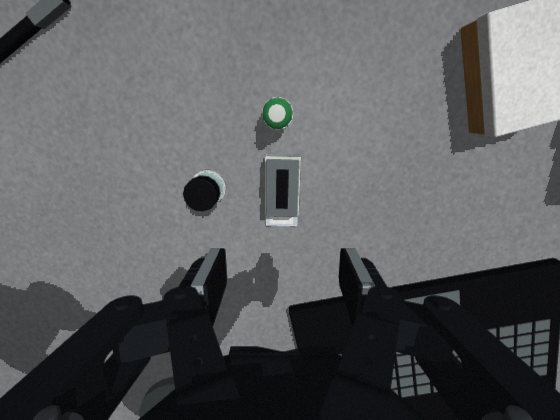

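w6 shows the cassette at about (282,190), with its window at (282,189) and tab end at (282,222). The dropper is at (278,112) and the jar at (203,193), both clear of the finger paths.

```bash
python3 - <<'E'
from h import *
ang=lambda v:np.degrees(np.arctan2(v[1],v[0]))
im=cv2.imread('pics/w6.png'); x0,x1,y0,y1=255,312,145,240
s=im[y0:y1,x0:x1]
for nm,m,z in(('dark',s.max(2)<45,.03),('white',s.min(2)>140,.02)):
    for c in cv2.findContours((m*255).astype(np.uint8),0,1)[0]:
        if cv2.contourArea(c)<30: continue
        b=cv2.boxPoints(cv2.minAreaRect(c))+[x0,y0]; B=onz('w6',b,z)
        print(nm,b.round(1).tolist(),B.mean(0).round(4),[round(ang(B[i]-B[i-1]),1) for i in range(4)],[round(1000*float(np.linalg.norm(B[i]-B[i-1])),1) for i in range(4)])
d=np.array([281.9,189.0]); print('h',tri('w6',d,'w1',(284.5,140.4)),tri('w6',d,'w2',(512.6,235.8)))
print(onz('w6',[[203,193]],.04),onz('w6',[[278,112]],.058))
v=cv2.Canny(cv2.GaussianBlur(s[:,:,1],(3,3),0),40,120); L=cv2.HoughLinesP(v,1,np.pi/360,18,minLineLength=22,maxLineGap=4)
for l in L[:,0]: 
    p=np.array([l[:2],l[2:]])+[x0,y0]; P=onz('w6',p,.02); print(p.tolist(),P[:,:2].round(4).tolist(),round(ang(P[1]-P[0]),1))
E
```

```text
dark [[276.0, 170.0], [287.0, 170.0], [287.0, 208.0], [276.0, 208.0]] [ 0.4871 -0.3616  0.03  ] [np.float64(86.1), np.float64(-3.5), np.float64(-93.3), np.float64(176.5)] [38.9, 10.7, 38.9, 11.1]
white [[265.5, 219.0], [297.0, 216.6], [297.6, 225.3], [266.2, 227.8]] [ 0.4847 -0.4001  0.02  ] [np.float64(89.6), np.float64(1.2), np.float64(-88.5), np.float64(-178.8)] [9.9, 33.4, 9.9, 33.7]
white [[265.0, 156.0], [300.0, 156.0], [300.0, 215.0], [265.0, 215.0]] [ 0.4881 -0.361   0.02  ] [np.float64(85.5), np.float64(-3.5), np.float64(-92.5), np.float64(176.5)] [62.1, 34.8, 62.1, 37.0]
h [ 0.4874228  -0.36116404  0.03031175] [ 0.48727207 -0.36080992  0.03128344]
[[ 0.41180304 -0.3579851   0.04      ]] [[ 0.48891518 -0.28846374  0.058     ]]
[[264, 214], [264, 158]] [[0.4668, -0.3897], [0.4715, -0.3309]] 85.4
[[296, 217], [299, 157]] [[0.5003, -0.3951], [0.5063, -0.3321]] 84.6
[[298, 215], [300, 175]] [[0.5026, -0.393], [0.5065, -0.3503]] 84.7
[[276, 191], [277, 169]] [[0.4811, -0.3655], [0.4837, -0.3427]] 83.6
[[262, 159], [300, 159]] [[0.4695, -0.3318], [0.5072, -0.3341]] -3.5
[[288, 196], [288, 170]] [[0.4932, -0.3716], [0.4947, -0.3444]] 86.8
[[265, 156], [298, 156]] [[0.4727, -0.329], [0.5054, -0.331]] -3.5
```

Request:
{"api": "jog_arm", "payload": {
  "deltas": [0,0,-1,-1,-3,-45,0.6,0,0,-1,-1,-3,-90,0.6,0,0,-1,-1,-3,-125,0.6,0,0,-1,-1,-3,-145,0.6,0,0,-1,-1,-3,-155,0.6,0,0,-1,-1,-3,-157,0.6,0,0,-1,-1,-3,-157,0.5,0,0,-1,-1,-3,-157,0.4,0,0,-1,-1,-3,-157,0.3,0,0,-1,-1,-3,-157,0.3,0,0,-1,-1,-3,-157,0.3,0,0,-1,-1,-3,-157,0.3],
  "grip_force": 30
}}

```text
clock: 11.5
position: [0.4878, -0.3691, 0.024]
ee_rot: [0.001, 0.734, 0.679, 0.001]
contact_force: [0.5, 2.2, 6.8]
width: 0.0348
gripper_force: 30.8
```

Request:
{"api": "jog_arm", "payload": {
  "deltas": [0,0,0,0,0,10,0.3,0,0,0,0,0,35,0.3,0,0,0,0,0,75,0.3,0,0,0,0,0,110,0.3,0,0,1,2,20,125,0.3,0,0,1,5,60,125,0.3,0,0,1,10,105,125,0.3,0,0,1,15,150,125,0.3,0,0,1,20,195,125,0.3,0,0,1,25,240,125,0.3,0,0,1,30,285,115,0.3,0,0,1,35,325,100,0.3,0,0,1,40,350,85,0.3,0,0,1,40,356,81,0.3,0,0,1,40,356,81,0.3,0,0,1,40,356,81,0.3]
}}

```text
clock: 13.1
position: [0.5266, -0.0133, 0.1036]
ee_rot: [0.0, 0.728, 0.685, -0.0]
contact_force: [-0.2, 0.3, -1.2]
width: 0.0347
gripper_force: 30.2
```

```bash
python3 - <<'E'
from h import *
a=grab('wrist','w7'); s=manip.get_state(); print(s['clock'],s['position'],s['width'],s['ee_rot'],s['contact_force'])
E
```

```text
13.15 [ 0.52698319 -0.01370626  0.10385322] 0.03479619381661859 [5.77293274e-04 7.28442390e-01 6.85106814e-01 7.00659949e-05] [-0.60103144 -0.44442794 -0.19750882]
```

View pics/w7.png

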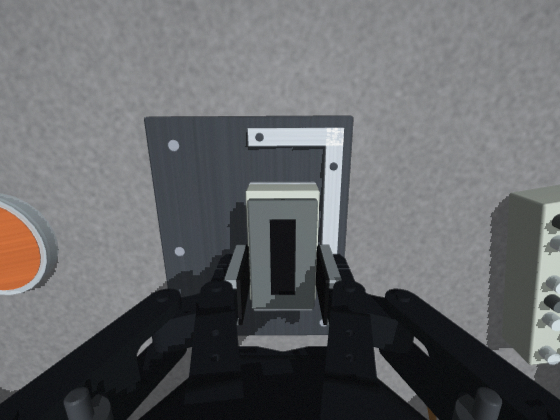

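w7 shows the held cassette at (283,252), parallel to the fences. The inner fence edges are at about row 146 and column 325, and the chamber end's top edge is at row 184.

```bash
python3 - <<'E'
from h import *
ang=lambda v:np.degrees(np.arctan2(v[1],v[0]))
im=cv2.imread('pics/w7.png').astype(int)
g=im.min(2)
# inner long fence edge: columns per row ; inner short edge: rows per column
pl=[];ps=[]
for r in range(155,240,8):
    row=g[r,322:350]; k=np.argmax(np.diff(row)); pl.append((322+k+.5,r))
for c in range(252,318,6):
    col=g[130:160,c]; k=np.argmin(np.diff(col)); ps.append((c,130+k+.5))
print(pl,ps)
A=onz('w7',pl,.026)[:,:2]; B=onz('w7',ps,.026)[:,:2]
fa=np.polyfit(A[:,1],A[:,0],1); fb=np.polyfit(B[:,0],B[:,1],1)
y=(fb[0]*fa[1]+fb[1])/(1-fa[0]*fb[0]); x=fa[0]*y+fa[1]
print('corner',x,y,'yaw long',-np.degrees(np.arctan(fa[0])),'short',np.degrees(np.arctan(fb[0])))
# cassette: side edges of chamber block top at z = .0798+.02
z=.0798+.02
print('chamber end corners',onz('w7',[[247,190],[319,190],[248,184],[318,184]],z).round(4))
w=cv2.minAreaRect(max(cv2.findContours(((g[210:305,262:305]<45)*255).astype(np.uint8),0,2)[0],key=cv2.contourArea)); print(w, onz('w7',np.array(w[0])+[262,210],z+.01))
E
```

```text
[(np.float64(325.5), 155), (np.float64(324.5), 163), (np.float64(324.5), 171), (np.float64(324.5), 179), (np.float64(324.5), 187), (np.float64(323.5), 195), (np.float64(323.5), 203), (np.float64(323.5), 211), (np.float64(322.5), 219), (np.float64(322.5), 227), (np.float64(322.5), 235)] [(252, np.float64(145.5)), (258, np.float64(145.5)), (264, np.float64(145.5)), (270, np.float64(145.5)), (276, np.float64(145.5)), (282, np.float64(145.5)), (288, np.float64(145.5)), (294, np.float64(145.5)), (300, np.float64(145.5)), (306, np.float64(145.5)), (312, np.float64(145.5))]
corner 0.5606123650246307 0.03692648418376319 yaw long -3.1085490389031842 short -3.5305019747128905
chamber end corners [[0.5123 0.0266 0.0998]
 [0.5468 0.0245 0.0998]
 [0.5131 0.0296 0.0998]
 [0.5464 0.0275 0.0998]]
((20.5, 47.0), (74.0, 25.0), 90.0) [[ 0.52744641 -0.00483781  0.1098    ]]
```

Request:
{"api": "jog_arm", "payload": {
  "deltas": [0,0,0,0,0,-30,0.3,0,0,0,0,0,-48,0.3,0,0,0,0,0,-55,0.3,0,0,0,0,0,-58,0.3,0,0,0,0,0,-59,0.3,0,0,0,0,0,-59,0.3]
}}

```text
clock: 13.75
position: [0.5275, -0.0131, 0.0451]
ee_rot: [0.001, 0.728, 0.685, 0.001]
contact_force: [0.1, -0.2, -0.9]
width: 0.0348
gripper_force: 30.2
```

Request:
{"api": "jog_arm", "payload": {
  "deltas": [0,0,0,0,0,-1,0.3,0,0,0,0,0,-1.3,0.3,0,0,0,0,0,-1.3,0.3]
}}

```text
clock: 14.05
position: [0.5275, -0.0128, 0.044]
ee_rot: [0.001, 0.728, 0.685, 0.001]
contact_force: [-0.5, -0.0, 6.2]
width: 0.0349
gripper_force: 30.9
```

Request:
{"api": "jog_arm", "payload": {
  "deltas": [0,0,0,3,-0.2,0.3,0.3,0,0,0,6,-0.4,0.3,0.3,0,0,0,9,-0.5,0.3,0.3,0,0,0,11,-0.7,0.3,0.3,0,0,0,11,-0.7,0.3,0.3],
  "grip_force": 20
}}

```text
clock: 14.55
position: [0.5357, -0.0129, 0.044]
ee_rot: [-0.002, 0.728, 0.686, -0.001]
contact_force: [-4.9, 0.6, 8.8]
width: 0.0345
gripper_force: 31.3
```

Request:
{"api": "jog_arm", "payload": {
  "deltas": [0,0,0,1,-0.1,0.6,0.3,0,0,0,2,-0.2,0.6,0.3,0,0,0,3,-0.2,0.6,0.3,0,0,0,3,-0.2,0.6,0.3]
}}

```text
clock: 14.95
position: [0.5396, -0.0134, 0.0441]
ee_rot: [-0.001, 0.728, 0.686, -0.001]
contact_force: [-2.9, 0.6, 6.8]
width: 0.0349
gripper_force: 30.9
```

Request:
{"api": "jog_arm", "payload": {
  "deltas": [0,0,0,1,0,0.5,0.3,0,0,0,2,-0.1,0.5,0.3,0,0,0,3,-0.2,0.5,0.3,0,0,0,3,-0.2,0.5,0.3]
}}

```text
clock: 15.35
position: [0.5398, -0.0134, 0.0441]
ee_rot: [-0.003, 0.728, 0.686, -0.003]
contact_force: [-9.0, 0.3, 9.5]
width: 0.0351
gripper_force: 31.2
```

Request:
{"api": "jog_arm", "payload": {
  "deltas": [0,0,0,-0.8,3,0.5,0.3,0,0,0,-0.6,6,0.5,0.3,0,0,0,-0.4,9,0.5,0.3,0,0,0,-0.3,11,0.5,0.3,0,0,0,-0.2,12.5,0.5,0.3,0,0,0,-0.2,12.5,0.5,0.3]
}}

```text
clock: 15.95
position: [0.5404, -0.0025, 0.0442]
ee_rot: [-0.002, 0.728, 0.686, -0.003]
contact_force: [-7.0, -4.9, 4.3]
width: 0.0349
gripper_force: 30.7
```

Request:
{"api": "jog_arm", "payload": {
  "deltas": [0,0,0,0,1.5,0,0.3,0,0,0,0,3,0,0.3,0,0,0,0,4.5,0,0.3,0,0,0,0,4.5,0,0.3]
}}

```text
clock: 16.35
position: [0.5405, -0.0001, 0.0442]
ee_rot: [-0.0, 0.727, 0.687, -0.005]
contact_force: [-6.6, -11.4, 3.6]
width: 0.0349
gripper_force: 30.7
```

Request:
{"api": "jog_arm", "payload": {
  "deltas": [0,0,0,0,0,0.5,0.35,0,0,0,0,0,0.5,0.45,0,0,0,0,0,0.5,0.55,0,0,0,0,0,0.5,0.55]
}}

```text
clock: 16.75
position: [0.5448, 0.0034, 0.0455]
ee_rot: [0.001, 0.728, 0.685, 0.001]
contact_force: [0.1, 0.9, -0.6]
width: 0.0469
gripper_force: 0.0
```

Request:
{"api": "jog_arm", "payload": {
  "deltas": [0,0,0,2,-2,0,0.55,0,0,0,4,-2,0,0.55,0,0,0,6,-2,0,0.55,0,0,0,6,-2,0,0.55]
}}

```text
clock: 17.15
position: [0.5461, 0.0016, 0.045]
ee_rot: [-0.003, 0.728, 0.686, -0.003]
contact_force: [-6.9, 0.2, 5.7]
width: 0.0467
gripper_force: 3.6
```

Request:
{"api": "jog_arm", "payload": {
  "deltas": [0,0,0,-8,0,0,0.55,0,0,0,-8,0,3,0.6,0,0,0,-7,0,40,0.6,0,0,0,-6,-10,80,0.3,0,0,0,-5,-43,80,0,0,0,0,-5,-43,80,0,0,0,0,-5,-43,80,0]
}}

```text
clock: 17.85
position: [0.5452, -0.0422, 0.1258]
ee_rot: [0.001, 0.729, 0.685, 0.001]
contact_force: [0.3, 0.1, -0.8]
width: 0.0001
gripper_force: 0.0
```

```bash
cat > chk.py <<'E'
from h import *
import sys
f=sys.argv[1]; a=grab('wrist',f); s=manip.get_state(); print(s['clock'],s['position'],s['width'],s['contact_force'])
C=np.array([.5606,.0369]); t=np.radians(-3.4); R=np.array([[np.cos(t),-np.sin(t)],[np.sin(t),np.cos(t)]])
w=lambda x,y,z:np.r_[C+R@np.array([x,y])/1000,z]
p=proj(f,[w(0,0,.026),w(-36,0,.026),w(0,-80,.02),w(-18,-40,.03)]); print(p.round(1).tolist())
c=p[:3].mean(0).astype(int); x=max(0,min(c[0]-100,360)); y=max(0,min(c[1]-75,270))
cv2.imwrite(f'pics/{f}c.png',cv2.resize(a[y:y+150,x:x+200],None,fx=4,fy=4,interpolation=cv2.INTER_CUBIC)); print(x,y)
E
python3 chk.py w8
```

```text
17.9 [ 0.54468638 -0.04161836  0.1253035 ] 0.00023497505822785616 [0.14576394 0.55637428 0.35731437]
[[295.6, 105.1], [247.8, 105.3], [294.4, 204.1], [272.3, 159.1]]
179 63
```

View pics/w8c.png

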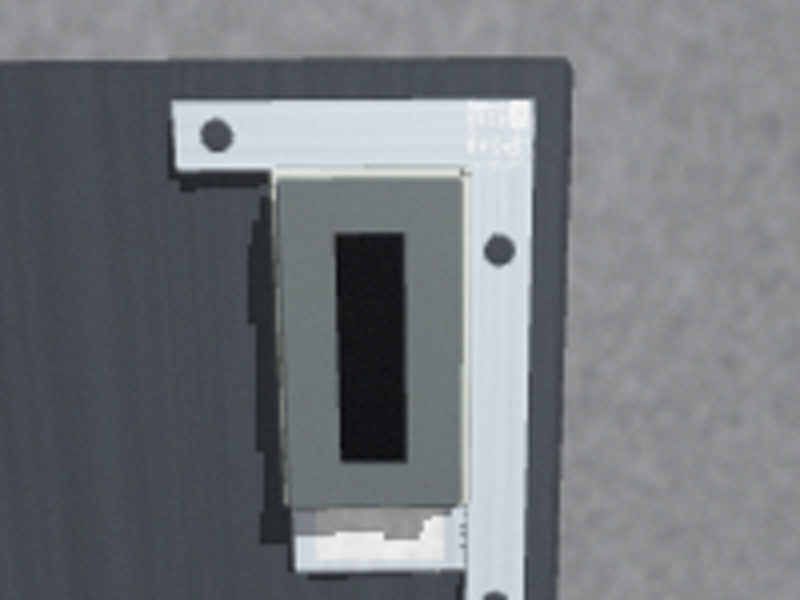

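The crop shows the cassette seated in the corner with its chamber end on the short fence. There is at most a hair gap at the tab side (463,530). Next I push on the end face with shut fingers.

Request:
{"api": "jog_arm", "payload": {
  "deltas": [0,0,0,-6.5,-5,-40,0,0,0,0,-6.5,-5,-70,0,0,0,0,-6.5,-5,-80,0,0,0,0,-6.5,-5,-83,0,0,0,0,-6.5,-5,-83,0,0,0,0,-6.3,0,-83,0,0,0,0,-6.2,4,-83,0,0,0,0,-6,7,-83,0,0,0,0,-6,7,-83,0]
}}

```text
clock: 18.8
position: [0.5389, -0.0342, 0.043]
ee_rot: [0.0, 0.728, 0.686, 0.0]
contact_force: [0.4, 1.4, -0.5]
width: -0.0
gripper_force: 0.0
```

Request:
{"api": "jog_arm", "payload": {
  "deltas": [0,0,0,0.1,2,0,0,0,0,0,0.3,4,0,0,0,0,0,0.4,6,0,0,0,0,0,0.5,8,0,0,0,0,0,0.5,8,0,0]
}}

```text
clock: 19.3
position: [0.5391, -0.0325, 0.0431]
ee_rot: [0.004, 0.726, 0.687, -0.004]
contact_force: [-3.6, -18.9, 2.6]
width: 0.0002
gripper_force: 9.3
```

Request:
{"api": "jog_arm", "payload": {
  "deltas": [0,0,0,0,-15,0,0,0,0,0,0,-18,20,0,0,0,0,-20,-18,50,0,0,0,0,-43,5,50,0,0,0,0,-43,13,25,0,0,0,0,-43,13,0,0,0,0,0,-43,13,-4,0,0,0,0,-38,13,-4,0,0,0,0,-33,13,-4,0,0,0,0,-29,13,-4,0,0,0,0,-29,13,-4,0]
}}

```text
clock: 20.4
position: [0.5082, -0.014, 0.0389]
ee_rot: [-0.002, 0.728, 0.686, -0.002]
contact_force: [-5.2, -1.0, 3.8]
width: -0.0002
gripper_force: 3.0
```

Request:
{"api": "jog_arm", "payload": {
  "deltas": [0,0,0,2,-0.1,0,0,0,0,0,4,-0.2,0,0,0,0,0,4,-0.2,0,0]
}}

```text
clock: 20.7
position: [0.5084, -0.0139, 0.0387]
ee_rot: [-0.004, 0.728, 0.686, -0.004]
contact_force: [-11.5, -1.2, 8.8]
width: -0.0001
gripper_force: 6.1
```

Request:
{"api": "jog_arm", "payload": {
  "deltas": [0,0,0,-12,0,0,0,0,0,0,-12,0,40,0,0,0,0,-5,5,80,0,0,0,0,26,5,85,0,0,0,0,26,-30,85,0,0,0,0,26,-30,85,0,0,0,0,26,-30,85,0]
}}

```text
clock: 21.4
position: [0.5406, -0.0444, 0.124]
ee_rot: [0.0, 0.729, 0.685, 0.001]
contact_force: [-0.0, -0.1, 0.8]
width: -0.0002
gripper_force: 0.0
```

```bash
python3 chk.py w9
```

```text
21.45 [ 0.54012044 -0.0439125   0.12370891] 4.0918868254497335e-05 [ 0.13806868 -0.56432007  0.77211567]
[[301.7, 101.5], [253.4, 101.7], [299.8, 201.9], [278.0, 156.2]]
184 60
```

View pics/w9c.png

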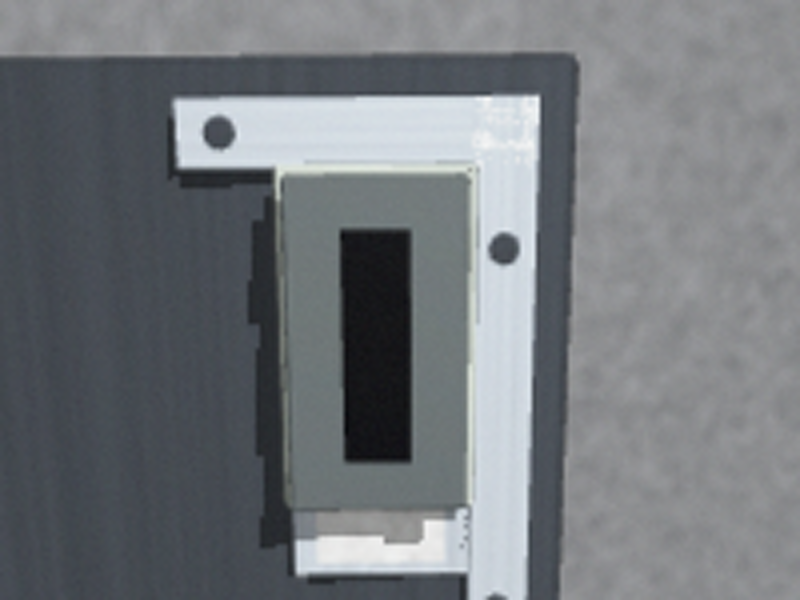

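The crop shows the cassette parallel and tight against both fences, with the end at row 170 and the side at column 478. Next I press the lid.

Request:
{"api": "jog_arm", "payload": {
  "deltas": [0,0,0,0.5,45,0,0,0,0,0,0.5,51,-25,0,0,0,0,0.5,51,-50,0,0,0,0,0.5,51,-58,0,0,0,0,0.5,51,-62,0,0,0,0,0.5,51,-65,0,0,0,0,0.5,51,-67,0,0,0,0,0.5,51,-68,0,0,0,0,0.5,51,-68,0]
}}

```text
clock: 22.35
position: [0.5407, 0.007, 0.056]
ee_rot: [0.0, 0.728, 0.685, 0.0]
contact_force: [-3.0, 2.3, 4.2]
width: -0.0001
gripper_force: 2.3
```

Request:
{"api": "jog_arm", "payload": {
  "deltas": [0,0,0,0,0,-1,0,0,0,0,0,0,-2,0,0,0,0,0,0,-3,0,0,0,0,0,0,-4,0,0,0,0,0,0,-4,0]
}}

```text
clock: 22.85
position: [0.5409, 0.007, 0.0557]
ee_rot: [0.001, 0.728, 0.685, 0.001]
contact_force: [-9.6, 2.1, 31.2]
width: 0.0001
gripper_force: 15.3
```

Request:
{"api": "jog_arm", "payload": {
  "deltas": [0,0,0,0,0,3,0,0,0,0,0,0,10,0,0,0,0,0,0,50,0,0,0,0,0,-45,75,0,0,0,0,0,-45,75,0,0,0,0,0,-45,75,0]
}}

```text
clock: 23.45
position: [0.5415, -0.0391, 0.1271]
ee_rot: [0.001, 0.729, 0.685, 0.001]
contact_force: [-0.1, -0.1, -0.5]
width: 0.0001
gripper_force: 0.0
```

```bash
python3 chk.py w10 && python3 - <<'E'
from h import *
# lid height: window far/near ends vs w9; triangulate with scene
def dark(f,x0,x1,y0,y1,th=45):
    im=cv2.imread(f'pics/{f}.png')[y0:y1,x0:x1]; m=((im.max(2)<th)*255).astype(np.uint8)
    c=max(cv2.findContours(m,0,2)[0],key=cv2.contourArea); r=cv2.minAreaRect(c); return np.array(r[0])+[x0,y0],r[1]
for f,z in(('w9',.05),('w10',.045)):
    p=proj(f,[.5407,.0071,z])[0].astype(int); c,s=dark(f,p[0]-22,p[0]+22,p[1]-40,p[1]+40); print(f,c,s,onz(f,c,z).round(4))
E
```

```text
23.5 [ 0.54050053 -0.03816684  0.12609915] -4.632386860606243e-05 [-0.37118735  0.20324822 -0.60228915]
[[300.5, 109.1], [253.1, 109.3], [298.8, 206.8], [277.3, 162.5]]
184 66
w9 [277.66270256 145.99621582] (56.380104064941406, 16.6234130859375) [[0.541  0.0079 0.05  ]]
w10 [276.90917397 152.50275421] (53.46030807495117, 15.780634880065918) [[0.5409 0.0078 0.045 ]]
```

View pics/w10c.png

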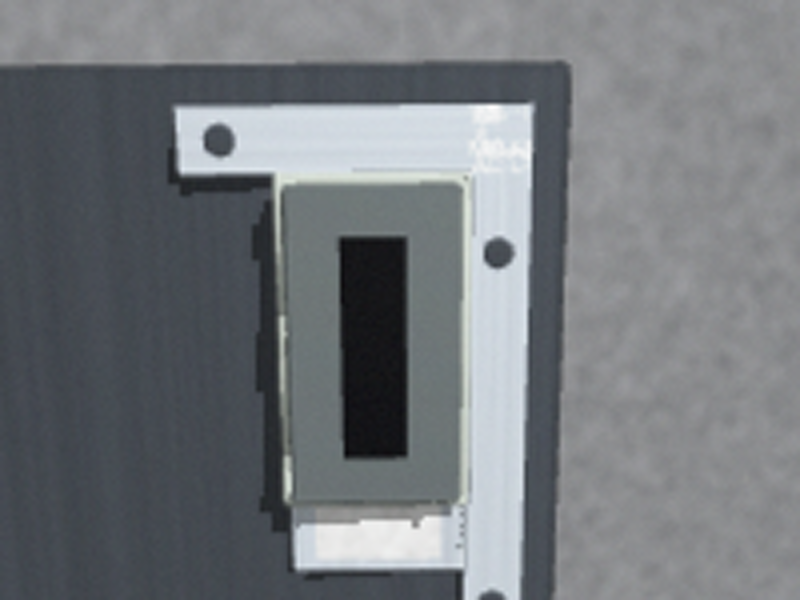

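The crop shows the lid down (the window shrank and a chamber rim is now visible all round), with the cassette still flush in the corner and the tool clear.

```bash
python3 -c "
from rig import manip
print(manip.sign_off())"
```

```text
the job is handed in; nothing more can be done
None
```

The calibration block lies flat in the tray beside the lens cap, the cassette is flush in the fence corner with its lid pressed fully down after seating, and the job was handed in at 23.5 s.

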